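Couple the keyed drive shaft to the sample mill

TASK

Fold the black flip cap of the sample mill right back, past upright, take the drive shaft with the red grip out of its blue stand and put it nose down into the mill's hub, turning it until its key slips into the keyway. Keep pushing until the shaft's collar sits down on the hub against the spring, and finish while still gripping the shaft and holding it fully home, so that I can tighten the clamp screw. Leave the other things on the desk where they are.

Things in the scene. Friction and masses are not known exactly. Their poses are not given: they have to be found in the camera images.
- cap_tab (a point): Grip point on the orange thumb tab of the mill's black flip cap (disc 49 mm across, 5 thick, over the hub's mouth). The tab, 10 mm wide along the hinge axis, 4 thick, 34 long, rises at 45 degrees forward and up from the cap's front edge when shut; this point is about 9 mm short of its free end. Axes turn with the cap, y along the hinge axis.
- cap_hinge (a point): Centre of the cap's hinge, 29 mm behind the hub's axis, 103 mm above the desk. Axes fixed to the mill: y along the hinge axis, -x to the mill's front (the tab's side when shut), z up. With the cap shut the tab's grip point lies at (-70, 0, +19.5) mm in this frame.
- mill_cap (a joint): Cap angle, rad: 0 shut, growing as the tab is lifted up and over to the rear; 1.57 upright, stop at 2.3. The hinge is stiff (0.035 N m) and stays where it is left. It may start ajar (up to 0.2).
- hub_mouth (a point): Centre of the mouth of the brass hub, in its flat top face, 100 mm above the desk; z up along the bore. Bore 16.4 mm in diameter with one keyway, 9 mm wide, reaching 13.6 mm from the axis, open at the top, along this point's own -x (small red mark beyond it). Hub 40 mm across, in a fixed aluminium tube 51 mm across.
- mill_base: The sample mill's drive head, fixed to the desk: grey box 158 mm (its x) x 132 mm (its y), 44 mm tall, with the hub standing up from its middle to 100 mm; origin under the hub at desk height, -x its front.
- mill_hub (a joint): Angle of the hub about the vertical, rad, relative to the mill: at 0 the keyway points to the mill's front, positive is anticlockwise from above; range -1.2 to 1.2. It turns with 0.2 N m of friction and stays where it is left.
- mill_plunger (a joint): Spring plunger inside the bore, m pressed down: 0 at rest, its top 40 mm below the mouth; 0.010 with the shaft fully home; stop at 0.012. Spring force 4.4 N at rest, 8.4 N at 0.010, more than the shaft's weight: a shaft that is let go rises again.
- shaft_grip (a point): Centre of the red grip at the top of the loose drive shaft (about 0.15 kg): a block 34 mm (its x) by 20 mm (its y), 44 mm tall, to be pinched across the 20 mm; 77 mm above the shaft's tip. The brass key points along the shaft's own -x, a white stripe on the grip's top is on the key's side. At the start upright in the stand, this point 82 mm above the desk.
- shaft_tip (a point): Centre of the shaft's lower end; z up the shaft. Steel rod 14 mm in diameter, nose tapered over 6 mm. Key 6 mm wide, reaching 12 mm from the axis, from 16 to 50 mm above the tip: unaligned, it rests on the hub's face and can be turned there; over the keyway it drops in. A collar 36 mm across, its underside 50 mm above the tip, meets the hub's face when fully home.
- shaft_stand: Blue round stand fixed to the desk, 60 mm across, 55 mm tall, bore 29 mm; origin at the centre of its underside. The shaft hangs in it by its collar, with play all round: it lifts straight out (55 mm).
- tin: Bystander, loose, not to be disturbed: grey round sample tin with lid, 70 mm across, 48 mm tall. Origin at the centre of its underside.
- brass_weight: Bystander, loose, not to be disturbed: small brass balance weight, 32 mm across, 34 mm tall. Origin at the centre of its underside.
- small_cup: Bystander, loose, not to be disturbed: small green cup, 71 mm across, 42 mm tall. Origin at the centre of its underside.
- steel_cup: Bystander, loose, not to be disturbed: small steel cup, 65 mm across, 48 mm tall. Origin at the centre of its underside.
- scoop_plastic: Bystander, loose, not to be disturbed: yellow plastic scoop lying flat, 184 mm long, 31 mm tall. Origin at the centre of its underside.
- pencil_1: Bystander, loose, not to be disturbed: green pencil lying flat, 136 mm long, 7 mm thick. Origin at the centre of its underside.

How it is judged:
By the outcome, as a careful person would: the job done as asked, in the order asked, and still so for the second after the job is handed in, while the arm keeps its last pose, push and grip.
It also fails if it takes over 61 s, if anything falls off the work surface, if the arm or the gripper's body presses on something with over 40 N, if the wrist force passes 120 N, or if a joint passes its speed limit or range.

ROBOT

A 7-joint arm with a two-finger parallel gripper is mounted at the origin on a cart in front of the work surface, level with it; the furniture and walls round the work are solid. World frame = base frame: x ahead of the robot, y to its left, z up, the work surface at z = 0. Lengths are in m, angles in rad, forces in N, time in s.
With the tool pointing down it reaches from about 0.4 to 0.875 m from the base axis. Payload 19.3 kg.
Tool frame: the origin (TCP) lies midway between the tips of the shut fingers; the grasp point (between the pads) lies 19 mm behind it (ctrl.grasp_offset is the distance from the TCP to the grasp point, in m); z points along the fingers, y is the direction in which the jaws open and shut (so a half turn about z gives the same grasp; the last joint's range is limited). The gripper opens to 85 mm and grips with 20 to 120 N. Pads are 22 mm wide; open, the fingers measure 114 mm over their backs; the gripper's body (76 mm by 85 mm) begins 54 mm behind the grasp point. The pads swing forward as they close: fully open they stand 13 mm farther back than shut.
Start: joints at [-1.322, 0.521, -0.036, 1.599, 0.021, 1.021, -0.113], TCP at [0.196, 0.593, 0.231] pointing down, gripper open.
Joint ranges: [-2.91, 2.91], [-0.3, 2.13], [-1.5, 1.42], [0.17, 2.43], [-1.26, 4.41], [0.16, 1.93], [-2.52, 2.52]. Speed limits (rad/s): [1.89, 1.89, 2.39, 2.39, 3.01, 3.01, 3.01].

INTERFACE

Orientations are given as a 3x3 rotation matrix whose columns are the frame's x, y, z axes.
In Python, from cell import ctrl, get_image gives the robot as it stands.
- The arm moves only by the shell command python3 -m jog 'ROWS' [FORCE]. ROWS is JSON, a list of rows, each an object of numbers: "wx", "wy", "wz": the turn, a rotation vector about the world's x, y, z in degrees; "x", "y", "z": the shift along the world's x, y, z in cm; "claw": the finger opening in cm, from 0 to 8.54. In form: [{"wx": .., "wy": .., "wz": .., "x": .., "y": .., "z": .., "claw": ..}, ...]. A call has exactly 10 rows; each row is the pose to reach, as a shift and turn from the pose commanded when the call began; what a row does not reach only later rows make up. A row lasts 1/10 s, in which the tool goes at most 50 mm and 8.59 degrees, less where a joint would pass 70% of its speed; a pose out of reach is approached as far as the arm can. A call with a gripper value outside its range is refused whole. The fingers move at their own pace and stop on an object; FORCE is the grip in N (left out, the last holds). Time passes only in rows, so rows that repeat a pose let the fingers close, or fill a call up. It gives the time, the measured TCP pose, the force and the opening at its end, in the units of the state.
- ctrl.read_state(): the state, without advancing time (a new reading comes with each control period).
- get_image(name): name is "side" or "top"; returns a dict with "color" (384x512x3 uint8, red, green, blue), "fx", "fy", "cx", "cy" (pixels), "k1" (the pictures are not rectified: a ray, as slopes to the right and down, at radius r is drawn at 1 + k1 r^2 times it, then the intrinsics apply), "eye" and "rotation" of the camera in the world. Camera axes: x right, y down, z forward; pixel columns grow to the right and rows downward; lengths in m; the calibration is good to about 2 mm. A picture is of the moment at which its call begins. There is no depth.
- ctrl.finish_job(): hands the job in, once; it reports no verdict.
The state is a dict: "clock": time; "q": joint angles; "joint_velocities": joint speeds; "effort": joint torques, N m; "tcp_pos": TCP position; "orientation": TCP orientation; "force": force on the tool from outside, world axes, zero at the start; "moment": the same for the moment, N m; "grip_width": finger opening in m.
Only numpy, scipy, OpenCV 4.12 (cv2) and the standard library are available. Lean on these libraries where they do the work, as an engineer would, in place of code of your own. Each camera call takes 0.05 s, during which the arm holds its last target.

## Working session

There is one attempt and no reset: what is moved stays moved. The work goes in short steps, Python scripts to look and compute and a shell command to move; the robot and the scene stay as the last step left them, time stands still between calls to the robot, and variables do not carry over. Pictures are saved under pics/ and viewed, and the job is handed in when it is done.

```bash
mkdir -p pics; ls
cat > h.py <<'E'
import numpy as np, cv2
from cell import ctrl, get_image
def snap(n,tag):
    im=get_image(n); cv2.imwrite(f'pics/{tag}.png',cv2.cvtColor(im['color'],cv2.COLOR_RGB2BGR)); return im
def ray(im,u,v):
    xd=(u-im['cx'])/im['fx']; yd=(v-im['cy'])/im['fy']
    rd=np.hypot(xd,yd); r=rd
    for _ in range(50): r=rd/(1+im['k1']*r*r)
    s=r/rd if rd>1e-9 else 1
    d=np.array(im['rotation'])@np.array([xd*s,yd*s,1.]); return np.array(im['eye']),d/np.linalg.norm(d)
def onz(im,u,v,z):
    e,d=ray(im,u,v); return e+d*(z-e[2])/d[2]
def proj(im,p):
    c=np.array(im['rotation']).T@(np.array(p)-np.array(im['eye'])); x,y=c[:2]/c[2]; k=1+im['k1']*(x*x+y*y)
    return im['fx']*x*k+im['cx'], im['fy']*y*k+im['cy']
def tri(a,b):
    (e1,d1),(e2,d2)=a,b
    t=np.linalg.lstsq(np.stack([d1,-d2],1),e2-e1,rcond=None)[0]
    p,q=e1+t[0]*d1,e2+t[1]*d2; return (p+q)/2,np.linalg.norm(p-q)
E
python3 - <<'E'
from h import *
for n in('top','side'):
    im=snap(n,n+'0'); print(n,im['eye'],np.round(im['rotation'],3).tolist(),im['fx'],im['k1'])
s=ctrl.read_state(); print({k:np.round(v,3).tolist() for k,v in s.items()}, ctrl.grasp_offset)
E
```

```text
pics
top [ 0.5221132  -0.02637155  1.3089722 ] [[-0.025, -0.998, 0.058], [-0.999, 0.024, -0.028], [0.026, -0.059, -0.998]] 346.8804066755224 0.030706557172519328
side [ 0.42002117 -1.11192071  0.62541903] [[0.989, -0.057, 0.138], [-0.149, -0.448, 0.882], [0.012, -0.892, -0.451]] 360.42130644341637 -0.039645033563126715
{'clock': 0.1, 'q': [-1.322, 0.522, -0.036, 1.6, 0.021, 1.021, -0.113], 'joint_velocities': [0.002, -0.002, 0.0, -0.002, 0.001, -0.0, 0.0], 'effort': [0.004, -92.848, 1.984, -37.054, 0.018, 0.005, 0.0], 'tcp_pos': [0.196, 0.593, 0.231], 'orientation': [[-0.95, 0.313, -0.0], [0.313, 0.95, -0.001], [-0.0, -0.001, -1.0]], 'force': [-0.356, -0.154, 0.132], 'moment': [0.008, 0.013, 0.033], 'grip_width': 0.086} 0.0187
```

View pics/top0.png

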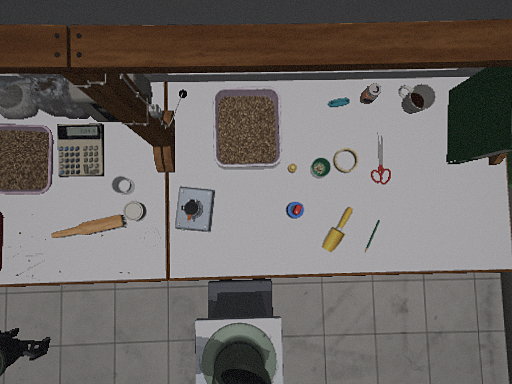

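View pics/side0.png

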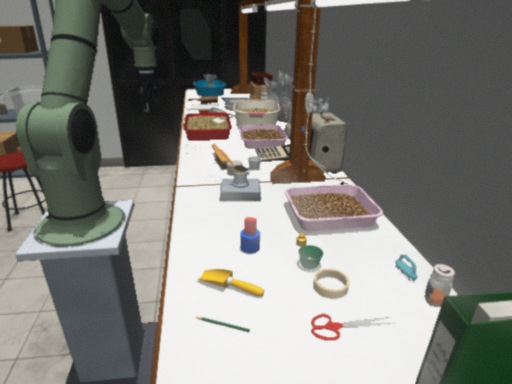

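The top view shows the mill at about (194,209), the stand with the red grip at (295,210), and the arm off to the left. In the side view the mill is at (240,182) and the stand at (250,235). I'll zoom in on both.

Run:
```python
import cv2,numpy as np
t=cv2.imread('pics/top0.png'); s=cv2.imread('pics/side0.png')
a=cv2.resize(t[180:240,165:225],None,fx=6,fy=6,interpolation=cv2.INTER_CUBIC)
b=cv2.resize(t[190:230,275:315],(360,360),interpolation=cv2.INTER_CUBIC)
cv2.imwrite('pics/tz.png',np.hstack([a,b]))
a=cv2.resize(s[155:210,210:270],(390,358),interpolation=cv2.INTER_CUBIC)
b=cv2.resize(s[210:260,225:280],(390,358),interpolation=cv2.INTER_CUBIC)
cv2.imwrite('pics/sz.png',np.hstack([a,b]))
```

```text
(no output)
```

View pics/tz.png

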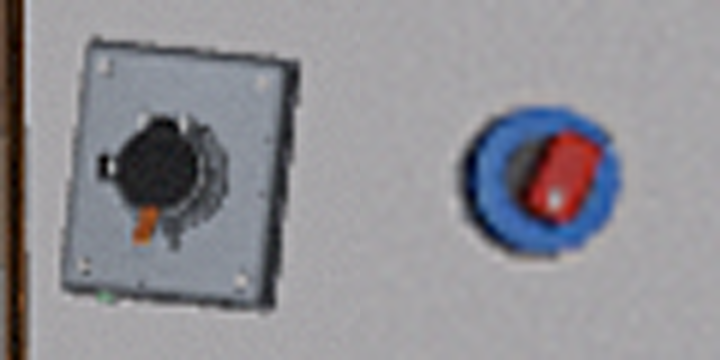

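View pics/sz.png

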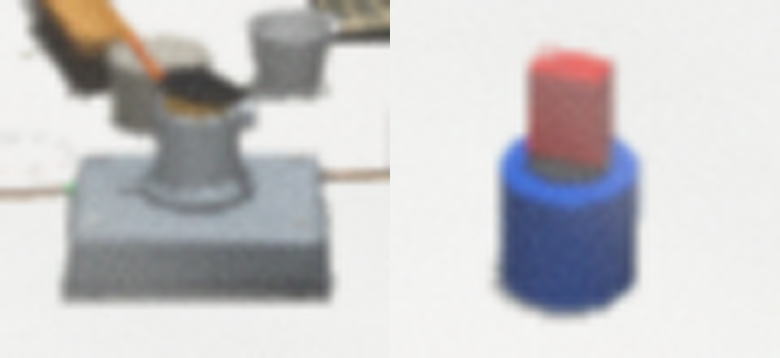

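Zooms: the top view shows the mill box's corners, with the tab at about (189,217) pointing to the robot. The grip's white stripe is at the lower left, so the key points that way. The side view shows the cap ajar. Next I'll measure.

```bash
cat > m.py <<'E'
from h import *
def hsv(im): return cv2.cvtColor(im['color'],cv2.COLOR_RGB2HSV).astype(int)
def blob(m,near,rad):
    yy,xx=np.nonzero(m); k=np.hypot(xx-near[0],yy-near[1])<rad
    return np.stack([xx[k],yy[k]],1).astype(np.float32)
if __name__=='__main__':
    T=get_image('top'); S=get_image('side')
    h=hsv(T); hs=hsv(S)
    # mill box top: bluish grey
    c=T['color'].astype(int)
    m=((h[...,1]>25)&(h[...,2]>90)&(h[...,0]>95)&(h[...,0]<125)); p=blob(m,(194,209),30)
    q=cv2.minAreaRect(cv2.convexHull(p)); print('mill top rect',q,len(p))
    B=np.array([onz(T,u,v,.044) for u,v in cv2.boxPoints(q)]); print(np.round(B,4).tolist()); print('centre',B.mean(0))
    for i in range(4):
        d=B[(i+1)%4]-B[i]; print(np.linalg.norm(d),np.degrees(np.arctan2(d[1],d[0])))
    mb=(h[...,0]>100)&(h[...,0]<125)&(h[...,1]>120); p=blob(mb,(295,210),14); (cx,cy),r=cv2.minEnclosingCircle(p); print('stand',(cx,cy),r,onz(T,cx,cy,.055))
    mr=((h[...,0]<8)|(h[...,0]>172))&(h[...,1]>110); p=blob(mr,(296,210),12); q=cv2.minAreaRect(p); print('grip',q,len(p),p.mean(0))
    for z in(.093,.104): print(onz(T,*q[0],z))
    B=np.array([onz(T,u,v,.104) for u,v in cv2.boxPoints(q)])
    for i in range(2):
        d=B[(i+1)%4]-B[i]; print(np.linalg.norm(d),np.degrees(np.arctan2(d[1],d[0])))
    mo=(h[...,0]>5)&(h[...,0]<18)&(h[...,1]>130); p=blob(mo,(189,216),8); print('tab top',p.mean(0) ,p.tolist())
    mo=(hs[...,0]>3)&(hs[...,0]<18)&(hs[...,1]>110); p=blob(mo,(232,164),9); print('tab side',p.mean(0),p.tolist())
E
python3 m.py
```

```text
mill top rect ((193.4268341064453, 208.65855407714844), (32.79816818237305, 40.30751419067383), 6.34019136428833) 483
[[0.4951, 0.2187, 0.044], [0.6398, 0.2008, 0.044], [0.6239, 0.0831, 0.044], [0.4789, 0.1018, 0.044]]
centre [0.55944388 0.15108832 0.044     ]
0.14581256563838668 -7.017195874059054
0.11886125982242408 -97.71050545234658
0.14620862886962982 172.63700086330766
0.11798435351320007 82.09327911311533
stand (294.875, 209.5) 8.262401580810547 [ 0.54670733 -0.21631702  0.055     ]
grip ((296.9499816894531, 209.1500244140625), (6.324554920196533, 9.17060375213623), 18.434947967529297) 53 [296.90567 208.94339]
[ 0.54701136 -0.21791366  0.093     ]
[ 0.54678613 -0.21618092  0.104     ]
0.03203376956066078 -20.319060878078282
0.022046985740393283 -109.84198321074628
tab top [188.93333 216.4    ] [[189.0, 214.0], [190.0, 214.0], [188.0, 215.0], [189.0, 215.0], [190.0, 215.0], [188.0, 216.0], [189.0, 216.0], [190.0, 216.0], [188.0, 217.0], [189.0, 217.0], [190.0, 217.0], [188.0, 218.0], [189.0, 218.0], [188.0, 219.0], [189.0, 219.0]]
tab side [227.76 160.6 ] [[227.0, 157.0], [226.0, 158.0], [227.0, 158.0], [228.0, 158.0], [225.0, 159.0], [226.0, 159.0], [227.0, 159.0], [228.0, 159.0], [229.0, 159.0], [224.0, 160.0], [225.0, 160.0], [226.0, 160.0], [227.0, 160.0], [228.0, 160.0], [229.0, 160.0], [224.0, 161.0], [225.0, 161.0], [226.0, 161.0], [230.0, 161.0], [224.0, 162.0], [231.0, 162.0], [232.0, 164.0], [233.0, 165.0], [233.0, 166.0], [234.0, 166.0]]
```

```bash
cat > ov.py <<'E'
from h import *
import sys
def overlay(im,pts,box,fn,f=10):
    x0,y0,x1,y1=box; c=cv2.cvtColor(im['color'],cv2.COLOR_RGB2BGR)[y0:y1,x0:x1]
    c=cv2.resize(c,None,fx=f,fy=f,interpolation=cv2.INTER_CUBIC)
    for p,col in pts:
        u,v=proj(im,p); cv2.circle(c,(int((u-x0+.5)*f),int((v-y0+.5)*f)),2,col,-1)
    return c
def mill(c,yaw):
    R=np.array([[np.cos(yaw),-np.sin(yaw),0],[np.sin(yaw),np.cos(yaw),0],[0,0,1]])
    return lambda p:np.array([c[0],c[1],0])+R@np.array(p)
E
cat > o1.py <<'E'
from ov import *
T=get_image('top'); S=get_image('side')
M=mill((.5594,.1511),np.radians(-7.4)); pts=[]
G=(0,255,0)
for z in(0,.044):
  for t in np.linspace(-1,1,12):
    for p in((.079*t,.066,z),(.079*t,-.066,z),(.079,.066*t,z),(-.079,.066*t,z)): pts.append((M(p),G))
for a in np.linspace(0,6.28,24): pts.append((M((.0255*np.cos(a),.0255*np.sin(a),.1)),(255,255,0)))
for al,col in((0,(0,0,255)),(.1,(255,0,255)),(.2,(255,0,0))):
  for x,z in((-.0764,.0259),(-.070,.0195)):
    X=x*np.cos(al)+z*np.sin(al); Z=-x*np.sin(al)+z*np.cos(al)
    p=M((.029+X,0,.103+Z)); pts.append((p,col)); print(al,np.round(p,4),np.round(proj(T,p),2),np.round(proj(S,p),2))
a=overlay(T,pts,(170,185,218,235),'',9); b=overlay(S,pts,(215,152,265,207),'',7)
h=max(a.shape[0],b.shape[0]); pad=lambda i:np.vstack([i,np.zeros((h-i.shape[0],i.shape[1],3),np.uint8)])
cv2.imwrite('pics/ov1.png',np.hstack([pad(a),pad(b)])[:600,:800])
E
python3 o1.py
```

```text
0 [0.5124 0.1572 0.1289] [188.3  221.92] [227.03 162.85]
0 [0.5187 0.1564 0.1225] [188.81 220.01] [228.77 164.44]
0.1 [0.5153 0.1568 0.1364] [188.05 221.06] [227.78 160.98]
0.1 [0.521  0.1561 0.1294] [188.57 219.35] [229.34 162.73]
0.2 [0.519  0.1563 0.1436] [187.84 219.98] [228.73 159.2 ]
0.2 [0.524  0.1557 0.136 ] [188.37 218.48] [230.1  161.09]
```

View pics/ov1.png

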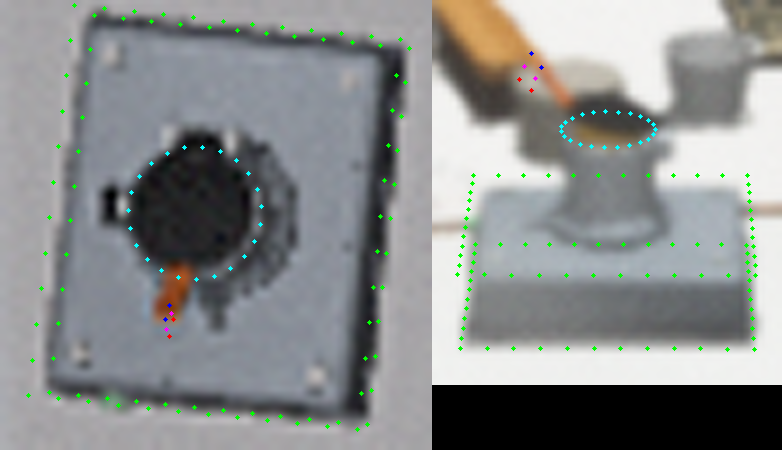

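The overlay puts the mill at about (0.559, 0.151) with yaw -7.4°. The box top is bevelled, so the top-edge dots fall outside it. The tab end at zoom (165,318) matches the cap being about 0.2 rad ajar. I'll check the wooden post's base before moving.

```bash
python3 - <<'E'
from h import *
T=get_image('top')
for u,v in((156,171),(174,171),(174,148),(165,171),(63,74),(160,120)): print(u,v,np.round(onz(T,u,v,0),3))
c=cv2.imread('pics/top0.png')[60:240,60:240]; s=cv2.imread('pics/side0.png')[100:220,180:350]
cv2.imwrite('pics/z2.png',np.hstack([cv2.resize(c,(440,440)),cv2.resize(s,(360,440))]))
E
python3 -m jog '[{"x":3,"y":-4,"wz":1},{"x":6,"y":-8,"wz":2},{"x":9,"y":-12,"wz":4},{"x":12,"y":-16,"wz":6},{"x":15,"y":-20,"wz":8},{"x":18,"y":-24,"wz":10},{"x":21,"y":-28,"wz":10.8},{"x":24,"y":-32,"wz":10.8},{"x":27,"y":-36,"wz":10.8},{"x":29.7,"y":-39.7,"wz":10.8,"claw":5}]' 20
```

```text
156 171 [0.706 0.295 0.   ]
174 171 [0.704 0.228 0.   ]
174 148 [0.792 0.227 0.   ]
165 171 [0.705 0.262 0.   ]
63 74 [1.079 0.635 0.   ]
160 120 [0.9   0.278 0.   ]schema error: expected keys wx, wy, wz, x, y, z, claw
```

View pics/z2.png

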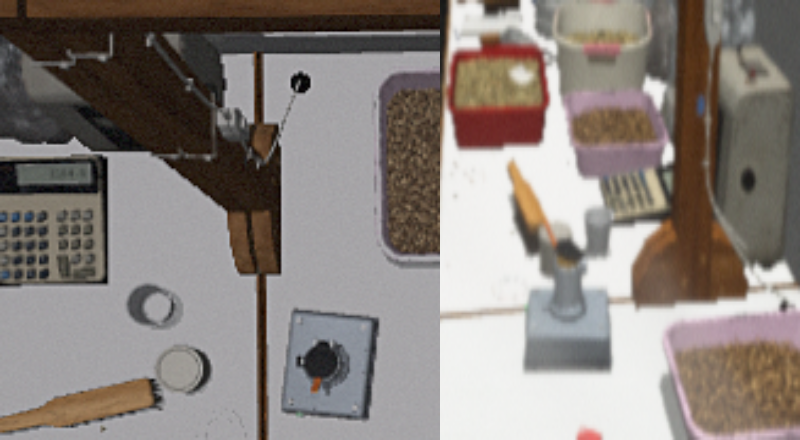

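The post's foot starts at x=0.705, y≥0.228, which leaves room. Rows need every key, so I'm moving over the tab.

```bash
python3 -m jog '[{"wx":0,"wy":0,"wz":1,"x":3,"y":-4,"z":0,"claw":6},{"wx":0,"wy":0,"wz":2,"x":6,"y":-8,"z":0,"claw":6},{"wx":0,"wy":0,"wz":4,"x":9,"y":-12,"z":0,"claw":6},{"wx":0,"wy":0,"wz":6,"x":12,"y":-16,"z":0,"claw":5},{"wx":0,"wy":0,"wz":8,"x":15,"y":-20,"z":0,"claw":5},{"wx":0,"wy":0,"wz":10,"x":18,"y":-24,"z":0,"claw":5},{"wx":0,"wy":0,"wz":10.8,"x":21,"y":-28,"z":0,"claw":4},{"wx":0,"wy":0,"wz":10.8,"x":24,"y":-32,"z":0,"claw":4},{"wx":0,"wy":0,"wz":10.8,"x":27,"y":-36,"z":0,"claw":4},{"wx":0,"wy":0,"wz":10.8,"x":30,"y":-40,"z":0,"claw":4}]' 20
```

```text
clock: 1.35
tcp_pos: [0.4969, 0.1917, 0.2315]
orientation: [[-0.992, 0.13, 0.0], [0.13, 0.992, 0.0], [-0.0, 0.0, -1.0]]
force: [1.5, 0.7, 0.9]
grip_width: 0.0401
```

```bash
python3 -m jog '[{"wx":0,"wy":0,"wz":0,"x":1.3,"y":-1.8,"z":-1,"claw":4},{"wx":0,"wy":0,"wz":0,"x":2.6,"y":-3.6,"z":-2,"claw":4},{"wx":0,"wy":0,"wz":0,"x":2.6,"y":-3.6,"z":-4,"claw":4},{"wx":0,"wy":0,"wz":0,"x":2.6,"y":-3.6,"z":-6,"claw":4},{"wx":0,"wy":0,"wz":0,"x":2.6,"y":-3.6,"z":-6.5,"claw":4},{"wx":0,"wy":0,"wz":0,"x":2.6,"y":-3.6,"z":-6.5,"claw":4},{"wx":0,"wy":0,"wz":0,"x":2.6,"y":-3.6,"z":-6.5,"claw":4},{"wx":0,"wy":0,"wz":0,"x":2.6,"y":-3.6,"z":-6.5,"claw":4},{"wx":0,"wy":0,"wz":0,"x":2.6,"y":-3.6,"z":-6.5,"claw":4},{"wx":0,"wy":0,"wz":0,"x":2.6,"y":-3.6,"z":-6.5,"claw":4}]'
cat > look.py <<'E'
from h import *
import sys
tag=sys.argv[1]; b=[int(x) for x in sys.argv[2].split(',')] if len(sys.argv)>2 else [165,150,225,240]
c=[int(x) for x in sys.argv[3].split(',')] if len(sys.argv)>3 else [205,120,275,210]
T=get_image('top');S=get_image('side')
cv2.imwrite(f'pics/{tag}_T.png',cv2.cvtColor(T['color'],cv2.COLOR_RGB2BGR)); cv2.imwrite(f'pics/{tag}_S.png',cv2.cvtColor(S['color'],cv2.COLOR_RGB2BGR))
L=[]
for im,(x0,y0,x1,y1) in((T,b),(S,c)):
    i=cv2.cvtColor(im['color'],cv2.COLOR_RGB2BGR)[y0:y1,x0:x1]; L.append(cv2.resize(i,(int(500*(x1-x0)/(y1-y0)),500),interpolation=cv2.INTER_CUBIC))
cv2.imwrite(f'pics/{tag}.png',np.hstack(L)[:, :800]); s=ctrl.read_state(); print(s['clock'],np.round(s['tcp_pos'],4),np.round(s['force'],1),s['grip_width'])
np.savez(f'pics/{tag}.npz',T=T,S=S)
E
python3 look.py a1
```

```text
clock: 2.35
tcp_pos: [0.522, 0.1576, 0.1667]
orientation: [[-0.992, 0.13, 0.001], [0.13, 0.992, 0.0], [-0.001, 0.0, -1.0]]
force: [0.4, 0.1, -0.2]
grip_width: 0.0403
2.45 [0.5219 0.1575 0.1665] [-0.6  0.2 -0.1] 0.039823757702873074
```

View pics/a1.png

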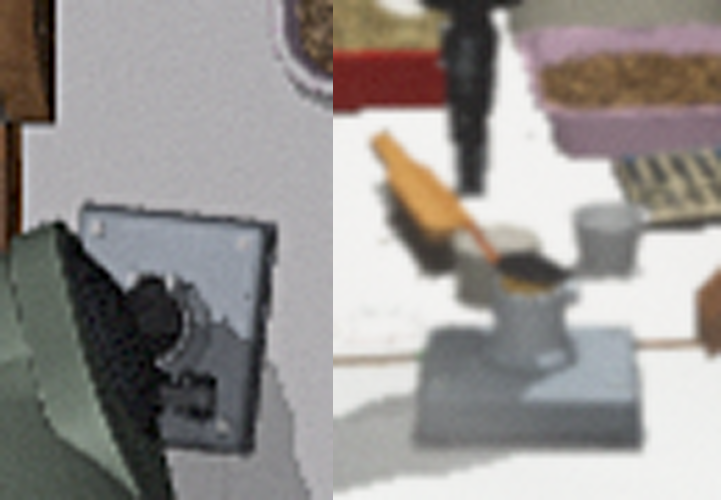

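The side view shows the finger tip at zoom (472,192), just above the tab, which runs from (500,255) to about (460,205). I'll compare it with the projected TCP.

Run:
```python
from h import *
d=np.load('pics/a1.npz',allow_pickle=True); S=d['S'].item()
s=ctrl.read_state(); p=np.array(s['tcp_pos']);k=500/90
c=cv2.cvtColor(S['color'],cv2.COLOR_RGB2BGR)[135:185,215:265]; c=cv2.resize(c,None,fx=12,fy=12,interpolation=cv2.INTER_CUBIC)
def mk(q,col):
    u,v=proj(S,q); cv2.circle(c,(int((u-215+.5)*12),int((v-135+.5)*12)),3,col,-1); print(u,v)
for dy in(-.02,0,.02):
  for dz in (0,.019): mk(p+np.array([0.13*dy,dy,dz]),(0,0,255))
mk([.524,.1557,.136],(255,0,0)); mk([.519,.1563,.1436],(255,0,0))
cv2.imwrite('pics/a1z.png',c)
```

```text
229.12867971314367 155.13349827980252
229.0277574066708 150.21597864492503
229.36131928391123 153.25853415671287
229.26337011472674 148.39613448695638
229.58782747019822 151.43350797849138
229.49272824803757 146.62508710723333
230.1075452486461 161.09112813428342
228.7243363671955 159.1902455311694
```

View pics/a1z.png

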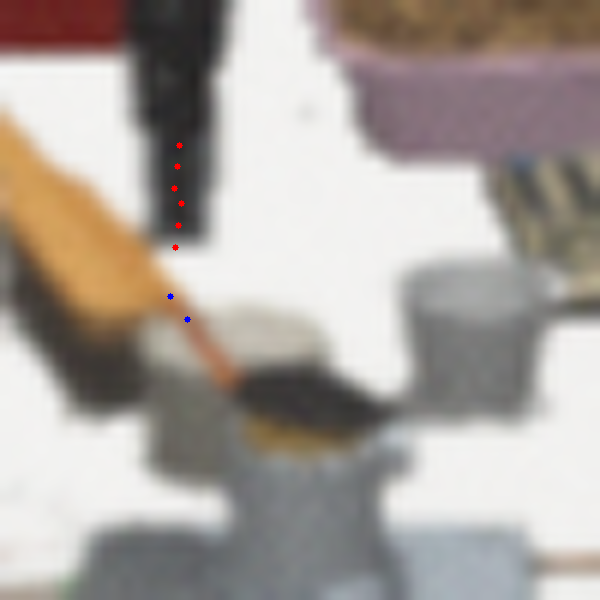

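```bash
python3 -m jog '[{"wx":0,"wy":0,"wz":0,"x":0.1,"y":-0.1,"z":-1.5,"claw":4},{"wx":0,"wy":0,"wz":0,"x":0.1,"y":-0.1,"z":-3,"claw":4},{"wx":0,"wy":0,"wz":0,"x":0.1,"y":-0.1,"z":-4,"claw":4},{"wx":0,"wy":0,"wz":0,"x":0.1,"y":-0.1,"z":-4.1,"claw":4},{"wx":0,"wy":0,"wz":0,"x":0.1,"y":-0.1,"z":-4.1,"claw":2},{"wx":0,"wy":0,"wz":0,"x":0.1,"y":-0.1,"z":-4.1,"claw":0.5},{"wx":0,"wy":0,"wz":0,"x":0.1,"y":-0.1,"z":-4.1,"claw":0.5},{"wx":0,"wy":0,"wz":0,"x":0.1,"y":-0.1,"z":-4.1,"claw":0.5},{"wx":0,"wy":0,"wz":0,"x":0.1,"y":-0.1,"z":-4.1,"claw":0.5},{"wx":0,"wy":0,"wz":0,"x":0.1,"y":-0.1,"z":-4.1,"claw":0.5}]' 25
python3 look.py a2
```

```text
clock: 3.45
tcp_pos: [0.5229, 0.1563, 0.1254]
orientation: [[-0.991, 0.13, 0.0], [0.13, 0.991, -0.0], [-0.0, -0.0, -1.0]]
force: [-1.4, -3.3, 1.9]
grip_width: 0.0087
3.55 [0.5229 0.1563 0.1253] [-1.1 -4.6  1.2] 0.00887792391969513
```

View pics/a2.png

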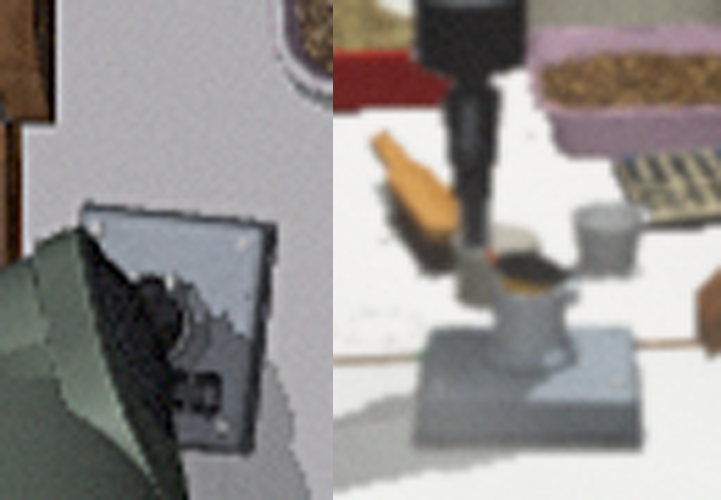

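The tab is between the pads, which stopped at 8.8 mm. I'll drive the arc about the hinge in two halves.

```bash
python3 -m jog '[{"wx":0,"wy":0,"wz":0,"x":0.36,"y":-0.1,"z":0.63,"claw":0.5},{"wx":0,"wy":0,"wz":0,"x":0.77,"y":-0.2,"z":1.22,"claw":0.5},{"wx":0,"wy":0,"wz":0,"x":1.25,"y":-0.26,"z":1.76,"claw":0.5},{"wx":0,"wy":0,"wz":0,"x":1.79,"y":-0.33,"z":2.26,"claw":0.5},{"wx":0,"wy":0,"wz":0,"x":2.35,"y":-0.4,"z":2.7,"claw":0.5},{"wx":0,"wy":0,"wz":0,"x":2.97,"y":-0.49,"z":3.07,"claw":0.5},{"wx":0,"wy":0,"wz":0,"x":3.62,"y":-0.57,"z":3.39,"claw":0.5},{"wx":0,"wy":0,"wz":0,"x":4.29,"y":-0.66,"z":3.64,"claw":0.5},{"wx":0,"wy":0,"wz":0,"x":5.0,"y":-0.75,"z":3.82,"claw":0.5},{"wx":0,"wy":0,"wz":0,"x":5.71,"y":-0.84,"z":3.93,"claw":0.5}]'
python3 look.py a3
```

```text
clock: 4.55
tcp_pos: [0.5807, 0.1483, 0.1649]
orientation: [[-0.992, 0.13, 0.0], [0.13, 0.992, 0.0], [-0.0, 0.0, -1.0]]
force: [-3.1, 4.0, 1.9]
grip_width: 0.0087
4.65 [0.5811 0.1482 0.1649] [-2.1  4.4  4.8] 0.008675237304052908
```

View pics/a3.png

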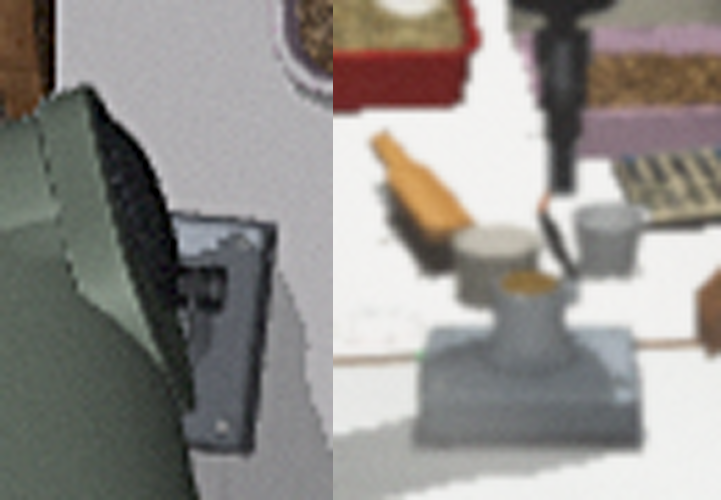

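The side view shows the cap following, near upright, with the brass mouth exposed at zoom (530,285). I'll continue with the second half.

```bash
python3 -m jog '[{"wx":0,"wy":0,"wz":0,"x":0.71,"y":-0.04,"z":0.03,"claw":0.5},{"wx":0,"wy":0,"wz":0,"x":1.44,"y":-0.14,"z":0,"claw":0.5},{"wx":0,"wy":0,"wz":0,"x":2.15,"y":-0.23,"z":-0.12,"claw":0.5},{"wx":0,"wy":0,"wz":0,"x":2.85,"y":-0.32,"z":-0.3,"claw":0.5},{"wx":0,"wy":0,"wz":0,"x":3.52,"y":-0.4,"z":-0.55,"claw":0.5},{"wx":0,"wy":0,"wz":0,"x":4.17,"y":-0.49,"z":-0.86,"claw":0.5},{"wx":0,"wy":0,"wz":0,"x":4.79,"y":-0.57,"z":-1.25,"claw":0.5},{"wx":0,"wy":0,"wz":0,"x":5.36,"y":-0.65,"z":-1.69,"claw":0.5},{"wx":0,"wy":0,"wz":0,"x":5.88,"y":-0.71,"z":-2.18,"claw":0.5},{"wx":0,"wy":0,"wz":0,"x":6.37,"y":-0.77,"z":-2.73,"claw":0.5}]'
python3 look.py a4
```

```text
clock: 5.65
tcp_pos: [0.6464, 0.1401, 0.1388]
orientation: [[-0.991, 0.131, 0.006], [0.131, 0.991, 0.001], [-0.006, 0.001, -1.0]]
force: [8.6, 1.3, 11.9]
grip_width: 0.0082
5.75 [0.6464 0.1401 0.1382] [8.3 2.5 9.7] 0.008338388920082502
```

View pics/a4.png

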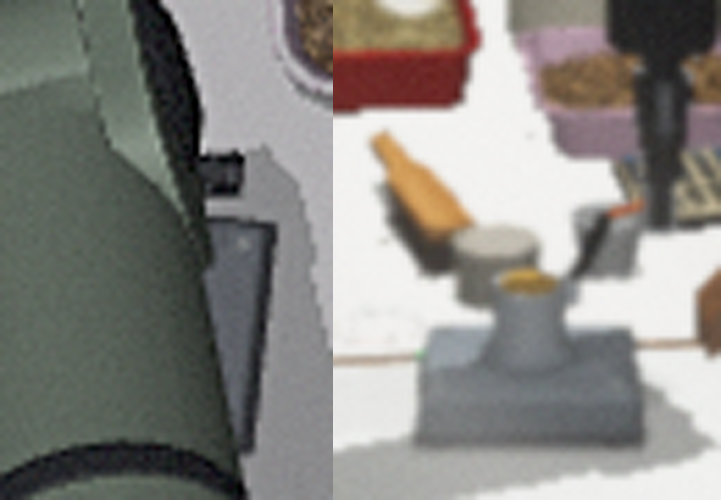

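The side view shows the cap folded well back, with the tab near horizontal at zoom (625,210). I'll release, lift, and travel to the stand.

```bash
python3 -m jog '[{"wx":0,"wy":0,"wz":0,"x":0,"y":0,"z":0,"claw":3.5},{"wx":0,"wy":0,"wz":0,"x":0,"y":0,"z":0,"claw":3.5},{"wx":0,"wy":0,"wz":0,"x":0,"y":0,"z":0,"claw":3.5},{"wx":0,"wy":0,"wz":0,"x":0,"y":0,"z":2,"claw":3.5},{"wx":0,"wy":0,"wz":0,"x":0,"y":0,"z":5,"claw":4},{"wx":0,"wy":0,"wz":0,"x":0,"y":0,"z":8,"claw":4.5},{"wx":0,"wy":0,"wz":-2,"x":-1,"y":-3,"z":9,"claw":5},{"wx":0,"wy":0,"wz":-4,"x":-2.5,"y":-7.5,"z":9,"claw":5},{"wx":0,"wy":0,"wz":-6,"x":-4,"y":-12,"z":9,"claw":5},{"wx":0,"wy":0,"wz":-8,"x":-5.5,"y":-16.5,"z":9,"claw":5}]'
python3 -m jog '[{"wx":0,"wy":0,"wz":-2,"x":-1.5,"y":-4.5,"z":0,"claw":5},{"wx":0,"wy":0,"wz":-4,"x":-3,"y":-9,"z":0,"claw":5},{"wx":0,"wy":0,"wz":-4.8,"x":-4,"y":-13.5,"z":0,"claw":5},{"wx":0,"wy":0,"wz":-4.8,"x":-4.4,"y":-18,"z":0,"claw":5},{"wx":0,"wy":0,"wz":-4.8,"x":-4.4,"y":-19.2,"z":-2,"claw":5},{"wx":0,"wy":0,"wz":-4.8,"x":-4.4,"y":-19.2,"z":-5,"claw":5},{"wx":0,"wy":0,"wz":-4.8,"x":-4.4,"y":-19.2,"z":-8,"claw":5},{"wx":0,"wy":0,"wz":-4.8,"x":-4.4,"y":-19.2,"z":-9,"claw":5},{"wx":0,"wy":0,"wz":-4.8,"x":-4.4,"y":-19.2,"z":-9,"claw":5},{"wx":0,"wy":0,"wz":-4.8,"x":-4.4,"y":-19.2,"z":-9,"claw":5}]'
python3 look.py b1 165,150,315,240 205,120,285,260
```

```text
clock: 6.75
tcp_pos: [0.5876, -0.0263, 0.2273]
orientation: [[-0.963, 0.268, -0.0], [0.268, 0.963, -0.0], [0.0, -0.0, -1.0]]
force: [1.8, -0.8, -0.3]
grip_width: 0.0499
clock: 7.75
tcp_pos: [0.5452, -0.2167, 0.1384]
orientation: [[-0.938, 0.346, 0.001], [0.346, 0.938, -0.0], [-0.001, -0.0, -1.0]]
force: [0.2, -0.4, 0.5]
grip_width: 0.0499
7.85 [ 0.5454 -0.2168  0.1387] [ 0.  -0.9  0.3] 0.05009815052286718
```

View pics/b1.png

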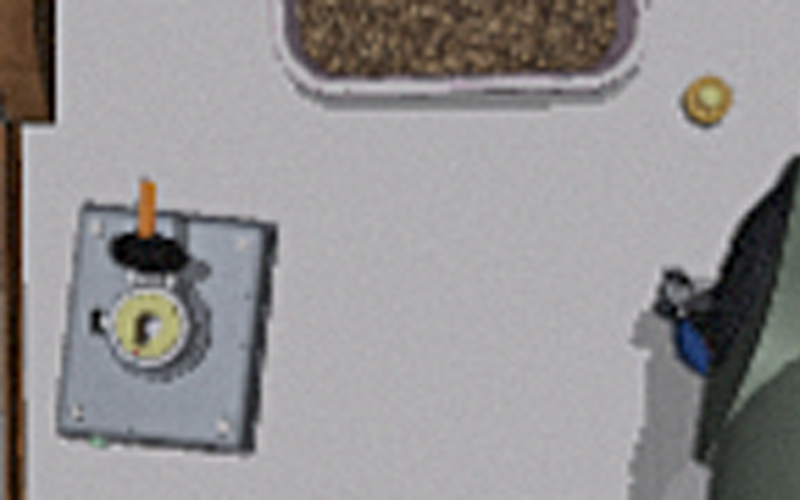

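View pics/b1_S.png

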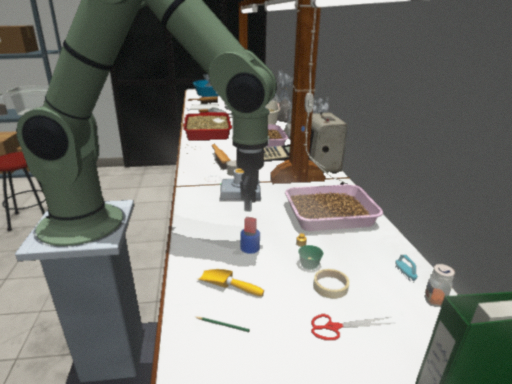

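The top view shows the cap back behind the hub and the brass ring centred at zoom (150,328). The keyway and red mark are to the lower left at (135,352). In the side view the fingers are directly over the red grip. I'll descend and grip, and measure the hub in the same step.

```bash
python3 -m jog '[{"wx":0,"wy":0,"wz":0,"x":0.1,"y":0,"z":-2,"claw":5},{"wx":0,"wy":0,"wz":0,"x":0.1,"y":0,"z":-4,"claw":5},{"wx":0,"wy":0,"wz":0,"x":0.1,"y":0,"z":-6,"claw":5},{"wx":0,"wy":0,"wz":0,"x":0.1,"y":0,"z":-7.2,"claw":5},{"wx":0,"wy":0,"wz":0,"x":0.1,"y":0,"z":-7.2,"claw":3},{"wx":0,"wy":0,"wz":0,"x":0.1,"y":0,"z":-7.2,"claw":1},{"wx":0,"wy":0,"wz":0,"x":0.1,"y":0,"z":-7.2,"claw":1},{"wx":0,"wy":0,"wz":0,"x":0.1,"y":0,"z":-7.2,"claw":1},{"wx":0,"wy":0,"wz":0,"x":0.1,"y":0,"z":-7.2,"claw":1},{"wx":0,"wy":0,"wz":0,"x":0.1,"y":0,"z":-7.2,"claw":1}]' 60
cat > hub.py <<'E'
from h import *
d=np.load('pics/b1.npz',allow_pickle=True); T=d['T'].item()
h=cv2.cvtColor(T['color'],cv2.COLOR_RGB2HSV).astype(int)
m=((h[...,0]>20)&(h[...,0]<36)&(h[...,1]>60)&(h[...,2]>90)).astype(np.uint8); m[:200]=0;m[218:]=0;m[:,:183]=0;m[:,201:]=0
yy,xx=np.nonzero(m); c,r=cv2.minEnclosingCircle(np.stack([xx,yy],1).astype(np.float32)); print(len(xx),c,r,r*3.5)
big=cv2.resize(cv2.cvtColor(T['color'],cv2.COLOR_RGB2BGR)[198:220,182:204],(572,572),interpolation=cv2.INTER_CUBIC); cv2.imwrite('pics/hubz.png',big)
print('ring',onz(T,*c,.1)); w=h[...,1]*1.0
e=cv2.fitEllipse(cv2.findContours(m,cv2.RETR_EXTERNAL,cv2.CHAIN_APPROX_NONE)[0][0]); print(e,onz(T,*e[0],.1))
mr=((h[...,0]<14)|(h[...,0]>170))&(h[...,1]>100); mr[:205]=0;mr[222:]=0;mr[:,:180]=0;mr[:,205:]=0
yy,xx=np.nonzero(mr); print('red',list(zip(xx,yy,h[yy,xx].tolist())))
for y in range(200,219): print(y,' '.join('%3d/%3d/%3d'%tuple(T['color'][y,x]) for x in range(185,200)))
E
python3 hub.py
```

```text
clock: 8.85
tcp_pos: [0.5463, -0.2168, 0.0663]
orientation: [[-0.938, 0.346, 0.002], [0.346, 0.938, -0.0], [-0.002, 0.0, -1.0]]
force: [-0.2, -0.6, 8.9]
grip_width: 0.0195
80 (191.27049255371094, 208.20492553710938) 5.713216304779053 19.996257066726685
ring [0.55929744 0.15078301 0.1       ]
((191.0914764404297, 208.03497314453125), (10.125174522399902, 10.536502838134766), 74.16566467285156) [0.55990198 0.15139087 0.1       ]
red [(np.int64(189), np.int64(213), [5, 113, 142])]
200 144/151/161 140/145/152 134/140/150 172/174/175 136/139/142 157/163/165 135/133/135 129/128/131 133/132/136 100/102/102 191/190/194 129/131/135  67/ 66/ 71  82/ 85/ 92  83/ 88/ 94
201 147/151/162 146/153/165 140/145/157 134/140/146 101/101/105 107/107/113 105/103/110 117/116/121 115/114/119 100/103/106 159/160/163  95/ 95/ 99  67/ 69/ 73  66/ 71/ 74  76/ 74/ 81
202 145/150/162 132/139/147 138/142/149 136/136/147 176/177/177 180/179/178 187/186/180 179/177/176 181/181/178 170/173/174 136/134/141  78/ 82/ 84  65/ 63/ 73  61/ 63/ 67  95/101/106
203 134/139/152 120/121/128 175/173/171 158/158/151 163/163/135 1
[... 2178 characters left out ...]
/102 100/102/109 117/123/130 172/172/178 178/174/180 168/165/172 151/154/160 102/107/112  60/ 62/ 68  64/ 68/ 73  84/ 89/ 93  99/102/107  93/ 97/105
216 150/155/164 149/153/162 107/111/120 100/104/111  94/ 98/105  92/ 97/104  81/ 86/ 94  72/ 76/ 84  70/ 72/ 78  75/ 80/ 86  82/ 83/ 93 100/103/109  96/ 99/105 111/115/125  93/ 99/105
217 140/145/156 146/151/158 140/150/159 133/135/147 109/113/120 119/127/134 109/113/117 100/102/109 103/106/115  95/ 97/105  89/ 93/ 99 117/120/131  99/104/110 140/147/155 150/155/168
218 141/147/157 143/148/158 145/148/157 146/151/161 147/151/161 146/153/164 124/131/138 107/113/119 121/127/134  96/100/107  96/101/108 143/148/157 155/160/170 147/156/163 145/148/160
```

```bash
python3 look.py b2 165,150,315,240 225,190,285,265
python3 - <<'E'
from h import *
E
```

```text
8.95 [ 0.5463 -0.2168  0.0663] [-1.8 -0.2  7.3] 0.018943535113354098
```

View pics/hubz.png

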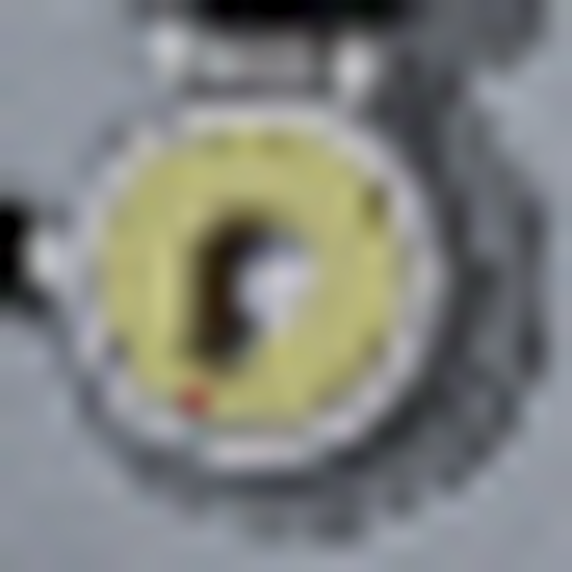

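View pics/b2_S.png

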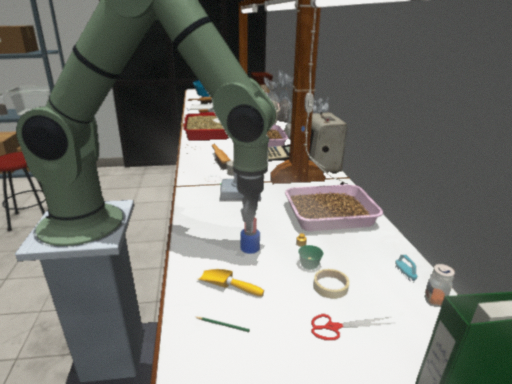

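The ring centre is at px (191.1,208.2), giving a hub at (0.5595, 0.151). The keyway points at about 154° and the gripped shaft's key at about 160°. The side view shows the fingers closed on the grip (19.3 mm). I'll lift it out.

```bash
python3 -m jog '[{"wx":0,"wy":0,"wz":0,"x":0,"y":0,"z":0.5,"claw":1},{"wx":0,"wy":0,"wz":0,"x":0,"y":0,"z":2,"claw":1},{"wx":0,"wy":0,"wz":0,"x":0,"y":0,"z":3.5,"claw":1},{"wx":0,"wy":0,"wz":0,"x":0,"y":0,"z":5,"claw":1},{"wx":0,"wy":0,"wz":0,"x":0,"y":0,"z":7,"claw":1},{"wx":0,"wy":0,"wz":0,"x":0,"y":0,"z":9,"claw":1},{"wx":0,"wy":0,"wz":0,"x":0,"y":0,"z":11,"claw":1},{"wx":0,"wy":0,"wz":0,"x":0,"y":0,"z":12,"claw":1},{"wx":0,"wy":0,"wz":0,"x":0,"y":1,"z":12,"claw":1},{"wx":0,"wy":0,"wz":0,"x":0,"y":2,"z":12,"claw":1}]'
python3 look.py c1 265,150,345,240 220,120,290,260
```

```text
clock: 9.95
tcp_pos: [0.5454, -0.1956, 0.185]
orientation: [[-0.938, 0.347, -0.0], [0.347, 0.938, 0.0], [0.0, 0.0, -1.0]]
force: [-0.2, 1.0, -2.7]
grip_width: 0.0195
10.05 [ 0.5455 -0.1942  0.1844] [ 0.3  0.4 -2. ] 0.01919921116836294
```

View pics/c1.png

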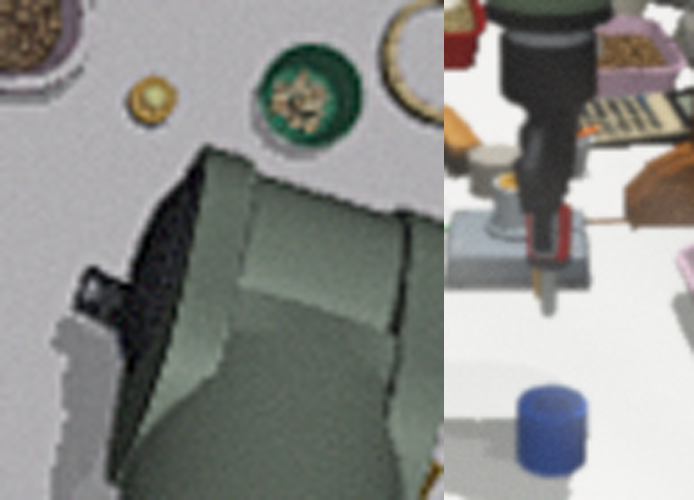

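The side view shows the shaft out of the stand, hanging vertical with its tip at zoom (548,312). I'll travel to the hub.

```bash
python3 -m jog '[{"wx":0,"wy":0,"wz":0,"x":0,"y":2,"z":0.5,"claw":1},{"wx":0,"wy":0,"wz":-1,"x":0.2,"y":6,"z":0.5,"claw":1},{"wx":0,"wy":0,"wz":-2,"x":0.4,"y":10.5,"z":0.5,"claw":1},{"wx":0,"wy":0,"wz":-3,"x":0.6,"y":15,"z":0.5,"claw":1},{"wx":0,"wy":0,"wz":-4,"x":0.8,"y":19.5,"z":0.5,"claw":1},{"wx":0,"wy":0,"wz":-5,"x":1,"y":24,"z":0.5,"claw":1},{"wx":0,"wy":0,"wz":-5.8,"x":1.2,"y":28.5,"z":0.5,"claw":1},{"wx":0,"wy":0,"wz":-5.8,"x":1.4,"y":32.5,"z":0.5,"claw":1},{"wx":0,"wy":0,"wz":-5.8,"x":1.4,"y":34.3,"z":0.2,"claw":1},{"wx":0,"wy":0,"wz":-5.8,"x":1.4,"y":34.5,"z":0,"claw":1}]'
python3 -m jog '[{"wx":0,"wy":0,"wz":0,"x":0,"y":0,"z":0,"claw":1},{"wx":0,"wy":0,"wz":0,"x":0,"y":0,"z":0,"claw":1},{"wx":0,"wy":0,"wz":0,"x":0,"y":0,"z":0,"claw":1},{"wx":0,"wy":0,"wz":0,"x":0,"y":0,"z":0,"claw":1},{"wx":0,"wy":0,"wz":0,"x":0,"y":0,"z":0,"claw":1},{"wx":0,"wy":0,"wz":0,"x":0,"y":0,"z":0,"claw":1},{"wx":0,"wy":0,"wz":0,"x":0,"y":0,"z":0,"claw":1},{"wx":0,"wy":0,"wz":0,"x":0,"y":0,"z":0,"claw":1},{"wx":0,"wy":0,"wz":0,"x":0,"y":0,"z":0,"claw":1},{"wx":0,"wy":0,"wz":0,"x":0,"y":0,"z":0,"claw":1}]'
python3 look.py d1 165,150,225,240 215,140,265,200
```

```text
clock: 11.05
tcp_pos: [0.559, 0.1513, 0.1842]
orientation: [[-0.9, 0.436, -0.001], [0.436, 0.9, 0.0], [0.001, -0.0, -1.0]]
force: [-0.4, 0.2, -1.8]
grip_width: 0.0194
clock: 12.05
tcp_pos: [0.5597, 0.1484, 0.1853]
orientation: [[-0.898, 0.439, 0.0], [0.439, 0.898, -0.0], [-0.0, -0.0, -1.0]]
force: [-0.9, 0.2, -1.5]
grip_width: 0.0196
12.15 [0.5597 0.1484 0.1853] [-0.5  0.5 -1. ] 0.019637171094060293
```

View pics/d1.png

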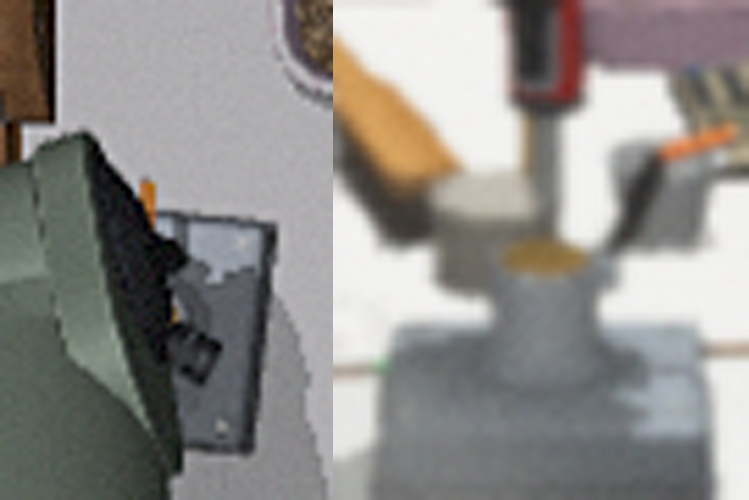

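In the side view the rod is at zoom x=544 and the brass mouth ellipse is also centred at x≈544; the key is on the left. I'll measure both sub-pixel.

```bash
cat > al.py <<'E'
from h import *
import sys
d=np.load(f'pics/{sys.argv[1]}.npz',allow_pickle=True); S=d['S'].item(); c=S['color'].astype(int)
s=ctrl.read_state(); p=np.array(s['tcp_pos'])
h=cv2.cvtColor(S['color'],cv2.COLOR_RGB2HSV).astype(int)
m=(h[...,0]>12)&(h[...,0]<36)&(h[...,1]>85)&(h[...,2]>60); m[:166]=0; m[176:]=0; m[:,:230]=0; m[:,252:]=0
yy,xx=np.nonzero(m); print('brass',len(xx),xx.min(),xx.max(),yy.min(),yy.max(),xx.mean(),yy.mean())
for v in range(150,177): print(v,' '.join('%3d/%3d/%3d'%tuple(c[v,u]) for u in range(232,250)))
for x in((.5595,.151,.1),(p[0],p[1],.1),(p[0],p[1],p[2]-.0613),(p[0],p[1],p[2]-.0613+.04)): print(np.round(x,4),np.round(proj(S,x),2))
E
python3 al.py d1
```

```text
brass 28 236 244 169 172 239.96428571428572 170.39285714285714
150 243/242/241 243/242/242 241/239/238 222/209/208 159/137/133 108/ 83/ 85 100/ 87/ 87  91/ 85/ 85 101/ 90/ 91 115/ 83/ 82 125/ 54/ 52 125/ 41/ 38 133/ 85/ 83 194/177/173 234/231/229 240/240/239 242/241/240 241/240/239
151 242/241/240 242/241/239 238/237/236 215/210/206 142/128/126  91/ 70/ 69  91/ 66/ 67  88/ 62/ 62  93/ 63/ 61 105/ 58/ 57 116/ 50/ 50 115/ 49/ 46 116/ 86/ 85 180/172/170 232/232/230 241/241/239 242/242/240 242/242/240
152 243/242/240 242/242/241 240/240/237 222/221/217 160/155/153 102/ 92/ 91  74/ 63/ 62  69/ 58/ 57  69/ 61/ 61  76/ 57/ 57  82/ 58/ 58  94/ 76/ 76 121/113/112 188/187/183 233/232/231 241/241/239 242/241/239 242/241/240
153 243/242/241 242/241/240 240/240/239 235/234/233 213/211/205 159/152/141  96/ 91/ 78  75/ 69/ 67  70/ 65/ 67  74/ 74/ 75 101/100/101 143/141/138 186/183/181 227/226/224 239/239/237 242/241/240 242/242/239 241/241/239
154 243/242/241 242/241/240 242/241/240 242/242/240 234/233/230 194/188/172 134/121/100  99/ 94/ 86 100/102/ 99 111/110/108 163/162/160 217/217/213 233/233/2
[... 4358 characters left out ...]
/131/131 128/128/131 124/126/129 115/117/120 111/115/115 119/120/122 146/147/148 167/166/166 208/209/207
175 158/158/153 138/136/134 112/113/114 113/115/116 116/119/122 123/124/126 123/126/130 127/131/134 129/133/134 123/128/129 124/128/128 119/123/126 115/120/121 113/117/117 133/135/133 190/190/189 218/220/216 233/232/231
176 218/216/215 182/184/181 132/132/134 116/116/118 115/115/117 122/124/127 125/128/131 127/128/132 127/131/135 126/127/131 122/124/128 117/122/124 116/120/120 114/115/118 146/146/145 222/221/218 237/236/234 239/240/238
[0.5595 0.151  0.1   ] [239.71 170.01]
[0.5597 0.1484 0.1   ] [239.84 170.26]
[0.5597 0.1484 0.124 ] [239.8  164.37]
[0.5597 0.1484 0.164 ] [239.73 154.32]
```

Rod centre is u≈240.2 and brass centre u≈239.97, so x should go down about 0.7 mm. For y I'm trusting the top ring and the tab line, which both give 0.151. I'll correct and lower the nose into the mouth.

```bash
python3 -m jog '[{"wx":0,"wy":0,"wz":0,"x":-0.07,"y":0.26,"z":0,"claw":1},{"wx":0,"wy":0,"wz":0,"x":-0.07,"y":0.26,"z":-0.6,"claw":1},{"wx":0,"wy":0,"wz":0,"x":-0.07,"y":0.26,"z":-1.2,"claw":1},{"wx":0,"wy":0,"wz":0,"x":-0.07,"y":0.26,"z":-1.8,"claw":1},{"wx":0,"wy":0,"wz":0,"x":-0.07,"y":0.26,"z":-2.2,"claw":1},{"wx":0,"wy":0,"wz":0,"x":-0.07,"y":0.26,"z":-2.4,"claw":1},{"wx":0,"wy":0,"wz":0,"x":-0.07,"y":0.26,"z":-2.6,"claw":1},{"wx":0,"wy":0,"wz":0,"x":-0.07,"y":0.26,"z":-2.8,"claw":1},{"wx":0,"wy":0,"wz":0,"x":-0.07,"y":0.26,"z":-2.8,"claw":1},{"wx":0,"wy":0,"wz":0,"x":-0.07,"y":0.26,"z":-2.8,"claw":1}]'
python3 look.py d2 165,150,225,240 215,140,265,200
```

```text
clock: 13.15
tcp_pos: [0.5591, 0.151, 0.1574]
orientation: [[-0.898, 0.439, 0.0], [0.439, 0.898, 0.0], [-0.0, 0.0, -1.0]]
force: [-0.1, -1.0, -1.5]
grip_width: 0.0194
13.25 [0.5591 0.151  0.1575] [ 0.2  0.2 -2.1] 0.019831814703665948
```

View pics/d2.png

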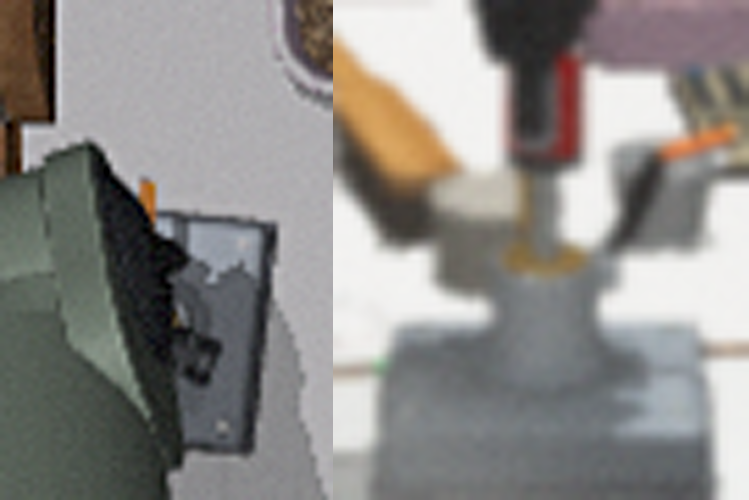

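The nose is at the mouth, at zoom (543,255), with no contact force. Continuing down.

```bash
python3 -m jog '[{"wx":0,"wy":0,"wz":0,"x":0,"y":0,"z":-0.15,"claw":1},{"wx":0,"wy":0,"wz":0,"x":0,"y":0,"z":-0.3,"claw":1},{"wx":0,"wy":0,"wz":0,"x":0,"y":0,"z":-0.45,"claw":1},{"wx":0,"wy":0,"wz":0,"x":0,"y":0,"z":-0.6,"claw":1},{"wx":0,"wy":0,"wz":0,"x":0,"y":0,"z":-0.75,"claw":1},{"wx":0,"wy":0,"wz":0,"x":0,"y":0,"z":-0.9,"claw":1},{"wx":0,"wy":0,"wz":0,"x":0,"y":0,"z":-0.9,"claw":1},{"wx":0,"wy":0,"wz":0,"x":0,"y":0,"z":-0.9,"claw":1},{"wx":0,"wy":0,"wz":0,"x":0,"y":0,"z":-0.9,"claw":1},{"wx":0,"wy":0,"wz":0,"x":0,"y":0,"z":-0.9,"claw":1}]'
```

```text
clock: 14.25
tcp_pos: [0.559, 0.151, 0.1483]
orientation: [[-0.898, 0.439, 0.0], [0.439, 0.898, -0.0], [-0.0, 0.0, -1.0]]
force: [0.6, 0.1, -2.1]
grip_width: 0.0192
```

It's in the bore with no side force. Next the key crosses the face, so I'll go down 8 mm slowly.

```bash
python3 -m jog '[{"wx":0,"wy":0,"wz":0,"x":0,"y":0,"z":-0.1,"claw":1},{"wx":0,"wy":0,"wz":0,"x":0,"y":0,"z":-0.2,"claw":1},{"wx":0,"wy":0,"wz":0,"x":0,"y":0,"z":-0.3,"claw":1},{"wx":0,"wy":0,"wz":0,"x":0,"y":0,"z":-0.4,"claw":1},{"wx":0,"wy":0,"wz":0,"x":0,"y":0,"z":-0.5,"claw":1},{"wx":0,"wy":0,"wz":0,"x":0,"y":0,"z":-0.6,"claw":1},{"wx":0,"wy":0,"wz":0,"x":0,"y":0,"z":-0.7,"claw":1},{"wx":0,"wy":0,"wz":0,"x":0,"y":0,"z":-0.8,"claw":1},{"wx":0,"wy":0,"wz":0,"x":0,"y":0,"z":-0.8,"claw":1},{"wx":0,"wy":0,"wz":0,"x":0,"y":0,"z":-0.8,"claw":1}]'
python3 look.py d3 165,150,225,240 215,140,265,200
```

```text
clock: 15.25
tcp_pos: [0.559, 0.151, 0.1403]
orientation: [[-0.898, 0.439, 0.0], [0.439, 0.898, -0.0], [-0.0, -0.0, -1.0]]
force: [-0.4, -0.5, -1.0]
grip_width: 0.0196
15.35 [0.5591 0.151  0.1403] [ 0.4  0.5 -1.1] 0.019586778074007175
```

View pics/d3.png

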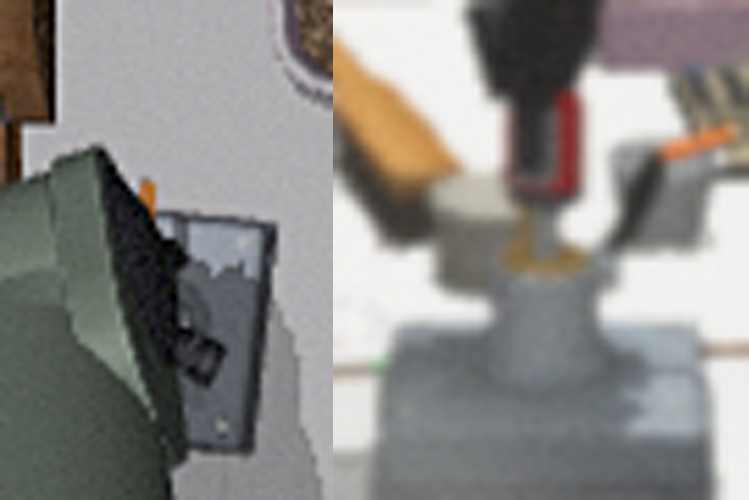

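No axial force, so the key appears to be in the keyway. Down to just above the plunger.

```bash
python3 -m jog '[{"wx":0,"wy":0,"wz":0,"x":0,"y":0,"z":-0.2,"claw":1},{"wx":0,"wy":0,"wz":0,"x":0,"y":0,"z":-0.4,"claw":1},{"wx":0,"wy":0,"wz":0,"x":0,"y":0,"z":-0.6,"claw":1},{"wx":0,"wy":0,"wz":0,"x":0,"y":0,"z":-0.8,"claw":1},{"wx":0,"wy":0,"wz":0,"x":0,"y":0,"z":-1.0,"claw":1},{"wx":0,"wy":0,"wz":0,"x":0,"y":0,"z":-1.2,"claw":1},{"wx":0,"wy":0,"wz":0,"x":0,"y":0,"z":-1.4,"claw":1},{"wx":0,"wy":0,"wz":0,"x":0,"y":0,"z":-1.6,"claw":1},{"wx":0,"wy":0,"wz":0,"x":0,"y":0,"z":-1.8,"claw":1},{"wx":0,"wy":0,"wz":0,"x":0,"y":0,"z":-1.8,"claw":1}]' 80
python3 look.py d4 165,150,225,240 215,140,265,200
```

```text
clock: 16.35
tcp_pos: [0.5589, 0.151, 0.122]
orientation: [[-0.898, 0.439, -0.0], [0.439, 0.898, -0.0], [0.0, -0.0, -1.0]]
force: [-0.5, 0.1, -2.2]
grip_width: 0.0195
16.45 [0.559  0.151  0.1223] [ 0.  -0.4 -1.6] 0.019405302199988733
```

View pics/d4.png

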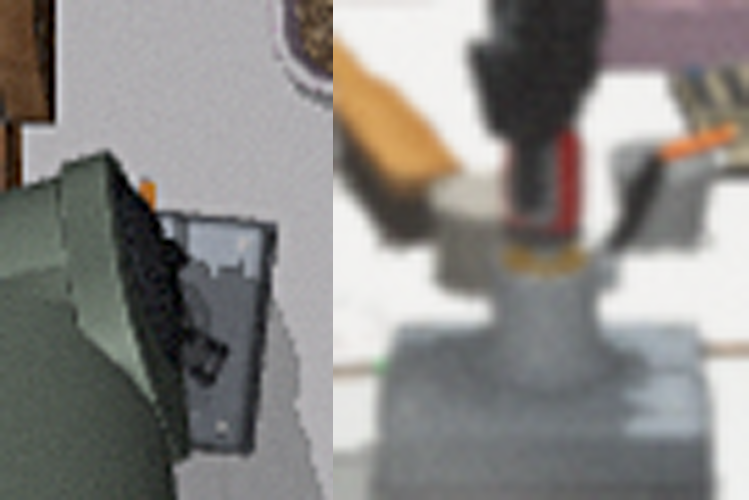

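The collar is about 11 mm above the hub and nothing is touching. Now pressing against the spring.

```bash
python3 -m jog '[{"wx":0,"wy":0,"wz":0,"x":0,"y":0,"z":-0.2,"claw":1},{"wx":0,"wy":0,"wz":0,"x":0,"y":0,"z":-0.4,"claw":1},{"wx":0,"wy":0,"wz":0,"x":0,"y":0,"z":-0.6,"claw":1},{"wx":0,"wy":0,"wz":0,"x":0,"y":0,"z":-0.7,"claw":1},{"wx":0,"wy":0,"wz":0,"x":0,"y":0,"z":-0.8,"claw":1},{"wx":0,"wy":0,"wz":0,"x":0,"y":0,"z":-0.9,"claw":1},{"wx":0,"wy":0,"wz":0,"x":0,"y":0,"z":-1.0,"claw":1},{"wx":0,"wy":0,"wz":0,"x":0,"y":0,"z":-1.05,"claw":1},{"wx":0,"wy":0,"wz":0,"x":0,"y":0,"z":-1.05,"claw":1},{"wx":0,"wy":0,"wz":0,"x":0,"y":0,"z":-1.05,"claw":1}]' 80
```

```text
clock: 17.45
tcp_pos: [0.5592, 0.151, 0.1119]
orientation: [[-0.898, 0.439, 0.0], [0.439, 0.898, 0.0], [-0.0, 0.0, -1.0]]
force: [-0.3, 0.5, 5.7]
grip_width: 0.0193
```

The spring has been engaged. I'll press on until the collar seats and the force jumps.

```bash
python3 -m jog '[{"wx":0,"wy":0,"wz":0,"x":0,"y":0,"z":-0.03,"claw":1},{"wx":0,"wy":0,"wz":0,"x":0,"y":0,"z":-0.06,"claw":1},{"wx":0,"wy":0,"wz":0,"x":0,"y":0,"z":-0.09,"claw":1},{"wx":0,"wy":0,"wz":0,"x":0,"y":0,"z":-0.12,"claw":1},{"wx":0,"wy":0,"wz":0,"x":0,"y":0,"z":-0.15,"claw":1},{"wx":0,"wy":0,"wz":0,"x":0,"y":0,"z":-0.15,"claw":1},{"wx":0,"wy":0,"wz":0,"x":0,"y":0,"z":-0.15,"claw":1},{"wx":0,"wy":0,"wz":0,"x":0,"y":0,"z":-0.15,"claw":1},{"wx":0,"wy":0,"wz":0,"x":0,"y":0,"z":-0.15,"claw":1},{"wx":0,"wy":0,"wz":0,"x":0,"y":0,"z":-0.15,"claw":1}]' 100
```

```text
clock: 18.45
tcp_pos: [0.5593, 0.1511, 0.1114]
orientation: [[-0.898, 0.44, 0.001], [0.44, 0.898, 0.0], [-0.001, 0.001, -1.0]]
force: [-5.2, -1.5, 23.0]
grip_width: 0.0188
```

The force jumped to 23 N at TCP z=0.1114, against 0.1113 predicted for fully home. I'll confirm in the pictures.

```bash
python3 look.py e1 165,150,225,240 215,140,265,200
python3 - <<'E'
from h import *
T=cv2.imread('pics/e1_T.png')[60:260,160:390]; O=cv2.imread('pics/top0.png')[60:260,160:390]
cv2.imwrite('pics/e1c.png',np.vstack([cv2.resize(O,(345,300)),cv2.resize(T,(345,300))]))
E
```

```text
18.55 [0.5593 0.151  0.1114] [-4.9 -1.8 23.9] 0.019009525207151236
```

View pics/e1.png

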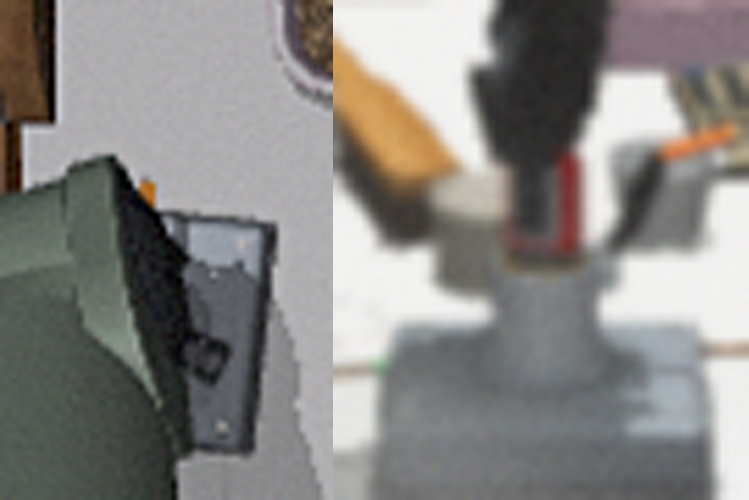

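View pics/e1c.png

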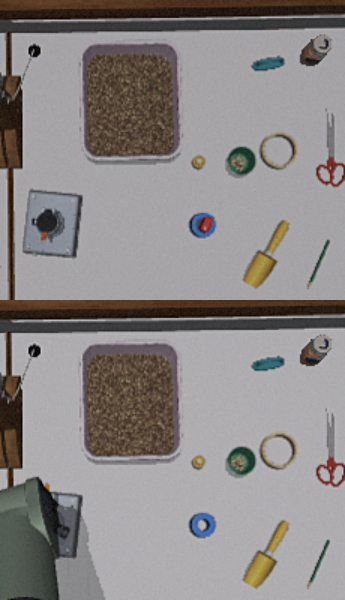

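The side view shows the collar down on the hub at zoom (543,260), the cap still folded back, and the tab at (700,140). The top view shows the other things unmoved. Handing in.

```bash
python3 -c "
from cell import ctrl
print(ctrl.finish_job())"
```

```text
the job is handed in; nothing more can be done
None
```

The job is handed in at about 18.6 s, with the shaft in the mill's hub, fully home, and the gripper still holding and pushing it down.

- **Cap:** I lifted the cap by its orange tab and folded it back to about 2.2 rad. It stayed there when released and was still back in the last picture.
- **Shaft:** I lifted it straight out of the stand and lined its key up with the keyway at about 154° from the world x axis. The key slipped in on the way down with no jam or contact force, so no turning search on the hub's face was needed.
- **Fully home:** The spring pushed back at 5.7 N, then the force jumped to about 23–24 N at a tool height of 0.1114 m, against 0.1113 m predicted. The last side picture shows the collar down on the hub's face. The grip is set to 100 N.
- **Other things:** Before and after top views show the bystanders to the right of the mill unmoved. I did not compare the ones to the left of the mill (two round containers and a wooden brush). The arm moved well above them.

No final check failed. A sideways force of about 5 N remains at the wrist. The side camera was off by about 0.5 pixel (roughly 2 mm), so I lined the shaft up with the hub directly in that view. The cap angle is estimated from the arm's path and the pictures.

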